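Index the film reel and set its brake

ROBOT

A 6-joint arm with a two-finger parallel gripper is mounted at the origin on the work surface. World frame = base frame: x ahead of the robot, y to its left, z up, the work surface at z = 0. Lengths are in m, angles in rad, forces in N, time in s.
With the tool pointing down it reaches from about 0.3 to 0.775 m from the base axis. Payload 14.6 kg.
Tool frame: the origin (TCP) lies midway between the tips of the shut fingers; the grasp point (between the pads) lies 19 mm behind it (ctrl.tcp_to_grasp is the distance from the TCP to the grasp point, in m); x points along the fingers, y is the direction in which the jaws open and shut, and the axes are right-handed (so a half turn about x gives the same grasp; the last joint's range is limited). The gripper opens to 94 mm and grips with 3 to 60 N. Pads are 16 mm wide; open, the fingers measure 119 mm over their backs; the gripper's body (75 mm by 177 mm) begins 78 mm behind the grasp point.
Start: joints at [1.27, 0.3, 1.521, -0, 1.321, -0.067], TCP at [0.127, 0.535, 0.205] pointing down, gripper open.
Joint ranges: [-3.03, 3.03], [-0.79, 2.21], [0.23, 2.52], [-1.04, 4.18], [0, 3.07], [-2.55, 2.55]. Speed limits (rad/s): [2.22, 2.22, 2.57, 3.14, 3.14, 3.14].

INTERFACE

Orientations are given as [roll, pitch, yaw] about the fixed x, y, z axes, in that order (R = Rz(yaw) Ry(pitch) Rx(roll)).
In Python, from station import ctrl gives the robot as it stands.
- The arm moves only by the tool jog_arm, never from a script. Its argument "rows" is one flat list of numbers, 7 for each row, row after row: the shift along the world's x, y, z in m, then the turn, a rotation vector about the world's x, y, z in degrees, then the closure, from 0 (fully open) to 1 (shut). A call has 1 to 8 rows; each row shifts and turns the commanded pose from where the row before left it; what a row does not reach is not made up. A row lasts 1/12 s, in which the tool goes at most 41.7 mm and 7.16 degrees, less where a joint would pass 70% of its speed; a pose out of reach is approached as far as the arm can. A call with a gripper value outside its range is refused whole. The fingers move at their own pace and stop on an object; "squeeze" is the grip in N (left out, the last holds). Time passes only in rows, so rows that do not move let the fingers close. It gives the time, the measured TCP pose, the force and the opening at its end, in the units of the state.
- ctrl.get_obs(): the state, without advancing time (a new reading comes with each control period).
- ctrl.camera(name): name is "side" or "top"; returns (picture, depth): 420x560x3 uint8, red, green, blue; 420x560 float32, m along the optical axis (not along the pixel's ray), 0 where there is no reading.
- ctrl.camera_model(name): a dict with "K" (3x3 intrinsics, pixels), "dist" ([k1, k2, p1, p2, k3] as OpenCV has them; the pictures are not rectified), "extrinsics" (4x4, takes a point from camera to world coordinates). Camera axes: x right, y down, z forward; pixel columns grow to the right and rows downward; lengths in m; the calibration is good to about 2 mm. A picture is of the moment at which its call begins. camera_model takes no time and is no camera call.
- ctrl.hand_in(): hands the job in, once; it reports no verdict.
The state is a dict: "time_s": time; "qpos": joint angles; "joint_vel": joint speeds; "tau": joint torques, N m; "ee_pos": TCP position; "eef_rot": TCP orientation; "force": force on the tool from outside, world axes, zero at the start; "moment": the same for the moment, N m; "grip_width": finger opening in m.
Only numpy, scipy, OpenCV 4.12 (cv2) and the standard library are available. Lean on these libraries where they do the work, as an engineer would, in place of code of your own. Each camera call takes 0.05 s, during which the arm holds its last target.

TASK

Push a spoke of the flat film reel with a fingertip to turn the reel, either way round, until its yellow spoke points straight at the orange pointer. Then push the blue brake arm by its green pin until its rubber shoe meets the reel's rim, leaving the yellow spoke on the pointer. Push gently without squeezing the reel or the arm between the fingers, do not lift the reel off its spindle, leave everything else on the cart where it is, and finish clear of it all.

Things in the scene. Friction and masses are not known exactly. Their poses are not given: they have to be found in the camera images.
- winder: fixed grey deck of the winder, a round plate 260 mm across and 15 mm thick, screwed to the cart. Origin: on the cart's surface (height 0), under the reel's vertical axis; z up. Its -y axis points from the reel's axis to the orange pointer. The brake is on its +y side.
- reel (a joint): angle of the reel about its vertical axis, rad, growing anticlockwise seen from above; 0 (or any whole turn) when the yellow spoke points exactly at the orange pointer. Turns endlessly both ways; light friction (about 0.1 N m) holds it where it is left.
- reel_axis (a point): point on the reel's axis at the spokes' mid height, 47 mm above the cart. The reel is an aluminium wheel lying flat: rim 240 mm outside and 220 mm inside diameter, hub 68 mm diameter, four spokes 90 degrees apart, each 14 mm wide, one of them yellow. Rim, hub and spokes lie 40 to 54 mm above the cart; below the open windows between the spokes the deck's top is at 15 mm. A red core 50 mm across on the hub reaches 70 mm. The reel rests loosely on its spindle and can be lifted.
- spoke_tip (a point): outer end of the yellow spoke at the rim, on its middle line, 110 mm from the reel's axis, 47 mm above the cart. It turns with the reel.
- pointer_tip (a point): end of the fixed orange pointer facing the reel, 125 mm from the reel's axis, 47 mm above the cart. The pointer is 20 mm wide, its top 54 mm above the cart.
- brake (a joint): angle of the brake arm about its vertical pivot, rad: 0 is fully open (away from the reel), growing as it swings clockwise seen from above towards the reel; the rubber shoe meets the rim at about 0.56 and the firm stop is at 0.60. Light friction (about 0.08 N m) holds it where it is left. It starts near open.
- brake_pivot (a point): vertical pivot of the brake arm, fixed on the deck 46 mm above the cart. At brake angle 0.56 the arm lies along the winder's x axis.
- brake_pin (a point): middle of the top of the upright green pin at the free end of the blue brake arm, 120 mm from the pivot, 85 mm above the cart. The pin is 14 mm in diameter and stands free above the arm from 52 to 85 mm above the cart. The arm is 14 mm wide, 40 to 52 mm above the cart. Pushed towards the reel from its outer side.
- loupe: chrome loupe, a 46 mm wide, 44 mm tall waisted cylinder standing on the cart near the winder. Origin: centre of its underside. A bystander: leave it where it is.
- paperweight: heavy cast iron paperweight, 68 mm wide, 53 mm tall with a knob. Origin: centre of its underside. A bystander: leave it where it is.
- pencil_tin: blue enamel pencil tin, 70 mm wide, 95 mm tall, with pencils up to 145 mm. Origin: centre of its underside. A bystander: leave it where it is.
- spare_core: red plastic core lying flat, 50 mm across, 16 mm tall. Origin: centre of its underside. A bystander: leave it where it is.
- core0: red plastic core, 50 mm across and 16 mm thick, standing upright in the slotted wooden stand. Origin: centre of its underside. A bystander: leave it where it is.
- core1: as core0, next slot. Origin: centre of its underside. A bystander: leave it where it is.
- core2: as core0, third slot. Origin: centre of its underside. A bystander: leave it where it is.
- core3: as core0, fourth slot. Origin: centre of its underside. A bystander: leave it where it is.
- guillotine: silver splicing guillotine body, 150 x 90 mm, 88 mm tall. Origin: centre of its underside. A bystander: leave it where it is.

How it is judged:
By the outcome, as a careful person would: the job done as asked, in the order asked, and still so for the second after the job is handed in, with the robot touching nothing.
It also fails if it takes over 58 s, if anything falls off the work surface, if the arm or the gripper's body presses on something with over 40 N, if the wrist force passes 120 N, or if a joint passes its speed limit or range.

## Working session

There is one attempt and no reset: what is moved stays moved. The work goes in short steps, Python scripts to look and compute and a tool call to move; the robot and the scene stay as the last step left them, time stands still between calls to the robot, and variables do not carry over. Pictures are saved under pics/ and viewed, and the job is handed in when it is done.

Besides the shell and the picture viewer there is one more tool, called after "Request:" as name(argument=value, ...) on one line, values as JSON. jog_arm: Moves the arm, as the interface text tells. Its arguments: {"type":"object","properties":{"rows":{"type":"array"},"squeeze":{"type":"number"}},"required":["rows"]}

```bash
mkdir -p pics; ls
cat > h.py <<'E'
import numpy as np, cv2
from station import ctrl
def snap(name,fn):
    im,d=ctrl.camera(name); cv2.imwrite('pics/'+fn+'.png',im[:,:,::-1]); np.savez('pics/'+fn+'.npz',im=im,d=d); return im,d
def world(name,d):
    m=ctrl.camera_model(name);K=np.array(m['K']);D=np.array(m['dist']);T=np.array(m['extrinsics'])
    v,u=np.mgrid[:420,:560]
    p=cv2.undistortPoints(np.stack([u,v],-1).reshape(-1,1,2).astype(np.float64),K,D).reshape(420,560,2)
    P=np.concatenate([p*d[...,None],d[...,None]],-1)
    return P@T[:3,:3].T+T[:3,3]
E
python3 - <<'E'
from h import *
for n in('top','side'): snap(n,n+'0')
o=ctrl.get_obs();print({k:np.round(v,3) for k,v in o.items()})
E
```

```text
pics
{'time_s': np.float64(0.1), 'qpos': array([ 1.27 ,  0.3  ,  1.522, -0.   ,  1.321, -0.067]), 'joint_vel': array([ 0.001, -0.002, -0.001, -0.   , -0.   ,  0.002]), 'tau': array([ 1.0000e-03, -5.3265e+01, -3.5328e+01,  7.1000e-02,  2.4000e-02,
       -0.0000e+00]), 'ee_pos': array([0.127, 0.535, 0.205]), 'eef_rot': array([-1.637,  1.57 , -1.871]), 'force': array([-0.682,  0.01 , -1.15 ]), 'moment': array([ 0.015,  0.021, -0.036]), 'grip_width': np.float64(0.094)}
```

View pics/top0.png

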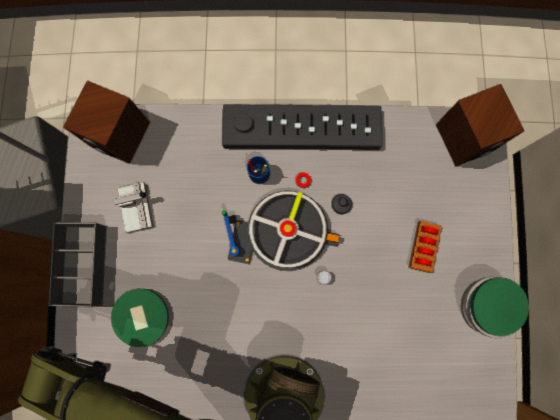

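View pics/side0.png

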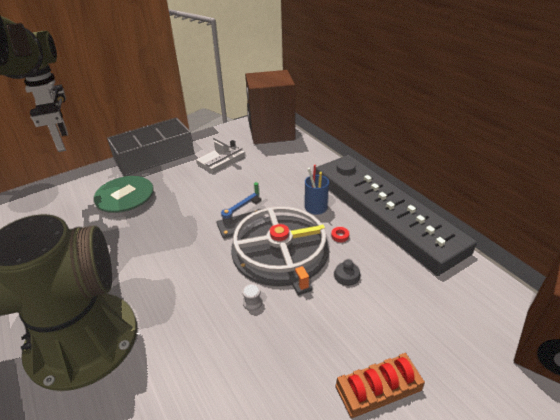

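Top view: reel hub at (288,229), yellow spoke up to (300,195), pointer at (334,239), brake pivot (235,251), green pin (224,210), pencil tin (258,168), loupe (325,278), paperweight (341,203). Now the measurements.

```bash
cat >> h.py <<'E'
def scene(fn,name='top',v=True):
    z=np.load('pics/'+fn+'.npz');im=z['im'];d=z['d'];W=world(name,d)
    hsv=cv2.cvtColor(im,cv2.COLOR_RGB2HSV);H,S,V=[hsv[...,i].astype(int) for i in range(3)]
    return im,W,H,S,V
def stat(n,m,W):
    P=W[m]; print(n,m.sum(),'mean',P.mean(0).round(4),'med',np.median(P,0).round(4),'min',P.min(0).round(3),'max',P.max(0).round(3)) if len(P) else print(n,0)
E
python3 - <<'E'
from h import *
for name in('top','side'):
    im,W,H,S,V=scene(name+'0',name)
    X,Y,Z=W[...,0],W[...,1],W[...,2]
    near=(X>.25)&(X<.8)&(abs(Y)<.35)
    st=lambda n,m:stat(n,m&near,W)
    print(name)
    hi=near&(Z>.034)&(Z<.062)&(S<60)&(V>110)
    st('reelwhite',hi)
    P=W[hi][:,:2]
    c=np.median(P,0)
    from scipy.optimize import least_squares
    for k in range(6):
        r=np.linalg.norm(P-c,axis=1);s=(r>.1)&(r<.13)
        f=least_squares(lambda q:np.linalg.norm(P[s]-q[:2],axis=1)-q[2],[*c,.115],loss='soft_l1',f_scale=.003).x;c=f[:2]
    print('fit',f,s.sum())
    y=(S>150)&(V>120)&(H>24)&(H<34)&(Z>.03);st('yellow',y)
    st('orange',(S>150)&(V>120)&(H>7)&(H<20)&(Z>.02))
    st('red core',(S>150)&(V>100)&((H<5)|(H>175))&(Z>.06)&(Z<.08))
    st('green',(S>100)&(H>45)&(H<85)&(Z>.04)&(V>60))
    st('blue arm',(S>120)&(H>100)&(H<125)&(Z>.035)&(Z<.06)&(Y>.05))
    q=W[y&near][:,:2];dd=q-c;print('yellow ang',np.degrees(np.arctan2(dd[:,1].mean(),dd[:,0].mean())))
E
```

```text
top
reelwhite 1319 mean [ 0.4965 -0.0131  0.0531] med [ 0.4963 -0.0005  0.0537] min [ 0.351 -0.141  0.035] max [0.704 0.172 0.062]
fit [ 0.52137129 -0.0057512   0.11416669] 767
yellow 132 mean [ 0.5937 -0.0279  0.0679] med [ 0.5935 -0.0301  0.0552] min [ 0.359 -0.049  0.043] max [0.702 0.062 1.5  ]
orange 105 mean [ 0.4967 -0.1035  0.1144] med [ 0.4988 -0.1395  0.0568] min [ 0.359 -0.165  0.048] max [0.533 0.007 1.5  ]
red core 117 mean [ 0.5206 -0.0059  0.0705] med [ 0.5186 -0.0058  0.0705] min [ 0.499 -0.027  0.06 ] max [0.547 0.016 0.079]
green 31 mean [0.4522 0.0839 0.8613] med [ 0.3585 -0.0029  1.5   ] min [ 0.359 -0.003  0.081] max [0.57  0.195 1.5  ]
blue arm 252 mean [0.548  0.1476 0.0512] med [0.5122 0.1642 0.0522] min [0.437 0.056 0.036] max [0.741 0.193 0.06 ]
yellow ang -17.014517718245948
side
reelwhite 1920 mean [ 0.4922 -0.0212  0.0511] med [ 0.4895 -0.023   0.0527] min [ 0.351 -0.173  0.036] max [0.733 0.187 0.058]
fit [ 0.5188135  -0.01030396  0.11394437] 1112
yellow 111 mean [ 0.5919 -0.0311  0.055 ] med [ 0.5904 -0.032   0.054 ] min [ 0.552 -0.048  0.051] max [0.7   0.062 0.143]
orange 202 mean [ 0.4937 -0.1399  0.0488] med [ 0.4916 -0.1572  0.0527] min [ 0.448 -0.169  0.02 ] max [0.534 0.161 0.073]
red core 170 mean [ 0.5169 -0.0139  0.0688] med [ 0.514  -0.0171  0.0695] min [ 0.495 -0.034  0.06 ] max [0.544 0.016 0.073]
green 7 mean [0.5647 0.1867 0.0852] med [0.5634 0.1868 0.0854] min [0.561 0.181 0.084] max [0.569 0.191 0.086]
blue arm 104 mean [0.4963 0.1665 0.0523] med [0.4924 0.1685 0.0521] min [0.436 0.097 0.05 ] max [0.736 0.187 0.057]
yellow ang -15.90362906715896
```

```bash
cat >> h.py <<'E'
def rect(im,name,z,x0=.36,x1=.70,y0=-.20,y1=.24,res=.0008):
    m=ctrl.camera_model(name);K=np.array(m['K']);D=np.array(m['dist']);T=np.linalg.inv(np.array(m['extrinsics']))
    xs=np.arange(x1,x0,-res);ys=np.arange(y1,y0,-res)
    Yg,Xg=np.meshgrid(ys,xs);P=np.stack([Xg,Yg,np.full_like(Xg,z)],-1).reshape(-1,3)
    p,_=cv2.projectPoints(P,cv2.Rodrigues(T[:3,:3])[0],T[:3,3],K,D)
    p=p.reshape(*Xg.shape,2).astype(np.float32)
    return cv2.remap(im,p[...,0],p[...,1],cv2.INTER_CUBIC),Xg,Yg
def measure(fn,name):
    im=np.load('pics/'+fn+'.npz')['im'];o={}
    def comp(m):
        n,l,s,c=cv2.connectedComponentsWithStats(m.astype(np.uint8)); k=1+np.argmax(s[1:,4]); return l==k
    def hsv(z,**k):
        r,X,Y=rect(im,name,z,**k);h=cv2.cvtColor(r,cv2.COLOR_RGB2HSV).astype(int);return r,X,Y,h[...,0],h[...,1],h[...,2]
    r,X,Y,H,S,V=hsv(.054)
    cv2.imwrite('pics/'+fn+'_r.png',r[:,:,::-1])
    R0=np.hypot(X-.52,Y+.008)
    c0=np.array([.52,-.008])
    m=comp((S>150)&(V>100)&(H>23)&(H<35)&(R0<.125));P=np.stack([X[m],Y[m]],1);mu=P.mean(0);w,v=np.linalg.eigh(np.cov(P.T));ax=v[:,1]
    o['yel']=mu;ax=ax*np.sign(ax@(mu-c0));o['yaxis']=np.degrees(np.arctan2(ax[1],ax[0]))
    m=comp((S>150)&(V>100)&(H>6)&(H<21)&(Y<-.11)&(R0<.19));o['orange']=np.array([X[m].mean(),Y[m].mean()]);o['orng_n']=m.sum()
    w=(S<70)&(V>130)&(R0>.09)&(R0<.135);P=np.stack([X[w],Y[w]],1)
    # rim fit by template: maximise white annulus coverage
    wf=cv2.GaussianBlur(((S<90)&(V>120)).astype(np.float32),(0,0),2)
    from scipy.optimize import minimize
    from scipy.ndimage import map_coordinates
    a=np.linspace(0,2*np.pi,720,endpoint=False)
    def cost(q):
        s=0
        for rr,wt in((.1125,1),(.115,1),(.1175,1),(.123,-1),(.107,-1)):
            x=q[0]+rr*np.cos(a);y=q[1]+rr*np.sin(a)
            s-=wt*map_coordinates(wf,[(X[0,0]-x)/.0008,(Y[0,0]-y)/.0008],order=1).mean()
        return s
    best=min(((cost((x,y)),x,y) for x in np.arange(.50,.54,.002) for y in np.arange(-.028,.012,.002)))
    c=minimize(cost,best[1:],method='Nelder-Mead').x;o['rimc']=c
    # spokes
    def sc(th):
        s=0
        for k in range(4):
            for rr in np.linspace(.05,.1,26):
                for off in(-.006,-.003,0,.003,.006,-.012,.012):
                    t=th+k*np.pi/2;x=c[0]+rr*np.cos(t)-off*np.sin(t);y=c[1]+rr*np.sin(t)+off*np.cos(t)
                    s-=(1 if abs(off)<.01 else -1.5)*map_coordinates(br,[[(X[0,0]-x)/.0008],[(Y[0,0]-y)/.0008]],order=1)[0]
        return s
    br=cv2.GaussianBlur((V>125).astype(np.float32),(0,0),2)
    th0=np.radians(np.degrees(np.arctan2(*(o['yel']-c)[::-1])))
    ts=th0+np.radians(np.arange(-4,4.1,.25));cs=[sc(t) for t in ts];i=int(np.argmin(cs));o['spokes']=np.degrees(ts[i])
    r,X,Y,H,S,V=hsv(.070)
    m=comp((S>150)&(V>90)&((H<6)|(H>174))&(np.hypot(X-.52,Y+.008)<.05));o['core']=np.array([X[m].mean(),Y[m].mean()])
    r,X,Y,H,S,V=hsv(.085)
    m=comp((S>90)&(H>45)&(H<85)&(V>50)&(Y>.1));o['pin']=np.array([X[m].mean(),Y[m].mean()])
    r,X,Y,H,S,V=hsv(.052)
    m=comp((S>110)&(H>98)&(H<128)&(Y>.1)&(X<.60));P=np.stack([X[m],Y[m]],1);w,v=np.linalg.eigh(np.cov(P.T));o['armc']=P.mean(0);o['armang']=np.degrees(np.arctan2(*v[::-1,1]))
    an=lambda p:np.degrees(np.arctan2(p[1]-c[1],p[0]-c[0]))
    o['yel_ang']=an(o['yel']);o['ptr_ang']=an(o['orange'])
    for k,v in o.items():print(name,k,np.round(v,4))
    return o
E
python3 - <<'E'
from h import *
for n in('top','side'): measure(n+'0',n)
E
```

```text
top yel [ 0.5931 -0.031 ]
top yaxis -18.9393
top orange [ 0.495  -0.1473]
top orng_n 1350
top rimc [ 0.5212 -0.0065]
top spokes -18.7768
top core [ 0.521  -0.0077]
top pin [0.566  0.1893]
top armc [0.4926 0.1688]
top armang -164.405
top yel_ang -18.7768
top ptr_ang -100.5237
side yel [ 0.5914 -0.0322]
side yaxis -17.6431
side orange [ 0.4871 -0.1607]
side orng_n 2212
side rimc [ 0.5194 -0.0074]
side spokes -18.7553
side core [ 0.5161 -0.0144]
side pin [0.5635 0.1867]
side armc [0.4938 0.1678]
side armang -163.3639
side yel_ang -19.0053
side ptr_ang -101.878
```

View pics/top0_r.png

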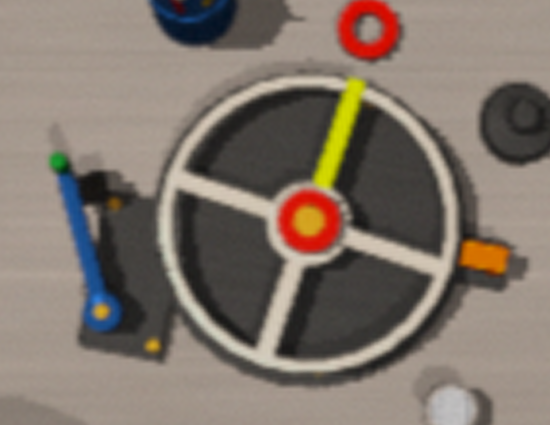

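View pics/side0_r.png

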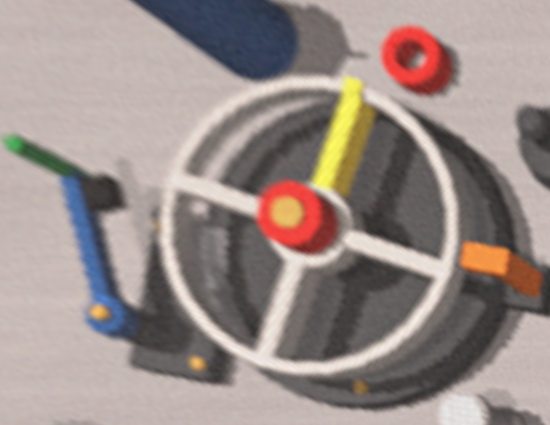

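Run:
```python
from h import *
from scipy.spatial.transform import Rotation as Ro
print(Ro.from_euler('xyz',ctrl.get_obs()['eef_rot']).as_matrix().round(3))
im,W,H,S,V=scene('top0')
for n,u,v in(('tin',258,168),('loupe',325,278),('pw',341,203),('core',303,180),('pivot',235,251),('pointerend',340,240)):print(n,W[v,u].round(3))
```

```text
[[-0.     0.232  0.973]
 [-0.001  0.973 -0.232]
 [-1.    -0.001 -0.   ]]
tin [0.725 0.091 0.009]
loupe [ 0.369 -0.125  0.045]
pw [ 0.603 -0.175  0.054]
core [ 0.688 -0.057 -0.001]
pivot [0.449 0.155 0.056]
pointerend [ 0.492 -0.177 -0.003]
```

Request:
jog_arm(rows=[0,0,0,0,0,5,1,0,0,0,0,0,5,1], squeeze=5)

```text
time_s: 0.27
ee_pos: [0.1274, 0.5349, 0.2051]
eef_rot: [-1.804, 1.57, -1.859]
force: [0.1, 0.9, 0.1]
grip_width: 0.084
```

Run:
```python
from h import *
from scipy.spatial.transform import Rotation as Ro
o=ctrl.get_obs();R=Ro.from_euler('xyz',o['eef_rot']).as_matrix();print(R.round(3),o['qpos'].round(3))
```

```text
[[-0.     0.056  0.998]
 [-0.001  0.998 -0.056]
 [-1.    -0.001 -0.   ]] [ 1.27   0.3    1.521 -0.     1.321 -0.245]
```

Request:
jog_arm(rows=[0.0166,-0.026,0,0,0,-0.65,1,0.0166,-0.026,0,0,0,-0.65,1,0.0166,-0.026,0,0,0,-0.65,1,0.0166,-0.026,0,0,0,-0.65,1,0.0166,-0.026,0,0,0,-0.65,1,0.0166,-0.026,0,0,0,-0.65,1,0.0166,-0.026,0,0,0,-0.65,1,0.0166,-0.026,0,0,0,-0.65,1])

```text
time_s: 0.93
ee_pos: [0.2606, 0.3256, 0.2053]
eef_rot: [-2.171, 1.571, -2.321]
force: [-0.6, 0.4, 0.1]
grip_width: 0.0308
```

Request:
jog_arm(rows=[0.0166,-0.026,0,0,0,-0.65,1,0.0166,-0.026,0,0,0,-0.65,1,0.0166,-0.026,0,0,0,-0.65,1,0.0166,-0.026,0,0,0,-0.65,1,0.0166,-0.026,0,0,0,-0.65,1,0.0166,-0.026,0,0,0,-0.65,1,0.0166,-0.026,0,0,0,-0.65,1,0.0166,-0.026,0,0,0,-0.65,1])

```text
time_s: 1.6
ee_pos: [0.3935, 0.1176, 0.2054]
eef_rot: [2.745, 1.571, 2.504]
force: [0.6, 0.8, -0.0]
grip_width: 0.0006
```

Request:
jog_arm(rows=[0.0166,-0.026,0,0,0,-0.65,1,0.0166,-0.026,0,0,0,-0.65,1,0.0166,-0.026,0,0,0,-0.65,1,0.0166,-0.026,0,0,0,-0.65,1,0.0166,-0.026,0,0,0,-0.65,1,0.0166,-0.026,0,0,0,-0.65,1,0.0166,-0.026,0,0,0,-0.65,1,0,0,0,0,0,0,1])

```text
time_s: 2.27
ee_pos: [0.5106, -0.0665, 0.2047]
eef_rot: [-2.27, 1.57, -2.593]
force: [-0.2, -0.2, -0.1]
grip_width: 0.0006
```

Request:
jog_arm(rows=[0.014,-0.021,0,0,0,-0.65,1,0,0,-0.03,0,0,0,1,0,0,-0.035,0,0,0,1,0,0,-0.035,0,0,0,1,0,0,0,0,0,0,1])

```text
time_s: 2.68
ee_pos: [0.5199, -0.0831, 0.0994]
eef_rot: [-3.045, 1.561, 2.907]
force: [-0.3, -0.4, -2.4]
grip_width: 0.0002
```

Run:
```python
from h import *
from scipy.spatial.transform import Rotation as Ro
o=ctrl.get_obs();R=Ro.from_euler('xyz',o['eef_rot']).as_matrix();print(R.round(3),o['qpos'].round(3),o['ee_pos'])
snap('side','s1')
```

```text
[[-0.01   0.326  0.945]
 [ 0.002  0.946 -0.325]
 [-1.    -0.001 -0.01 ]] [-0.228  0.368  1.694  0.     1.09  -1.467] [ 0.51993925 -0.08306677  0.09944171]
```

View pics/s1.png

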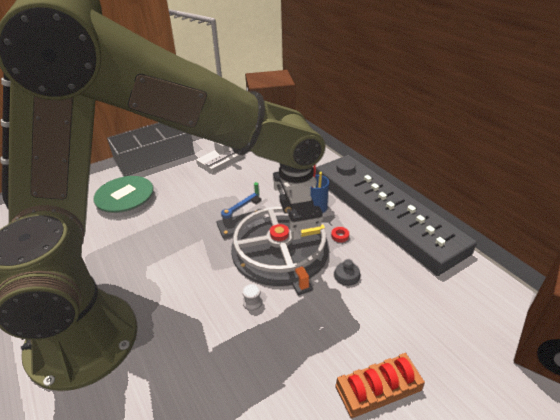

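```bash
cat >> h.py <<'E'
def proj(name,p):
    m=ctrl.camera_model(name);T=np.linalg.inv(np.array(m['extrinsics']))
    return cv2.projectPoints(np.array(p,float).reshape(-1,3),cv2.Rodrigues(T[:3,:3])[0],T[:3,3],np.array(m['K']),np.array(m['dist']))[0].reshape(-1,2)
E
python3 - <<'E'
from h import *
print(proj('side',[[.52,-.083,.099],[.52,-.083,.196],[.52,-.083,.3],[.525,-.0875,.03]]).round(0), ctrl.get_obs()['ee_pos'])
im=np.load('pics/s1.npz')['im']; cv2.imwrite('pics/s1z.png',cv2.resize(im[140:320,180:400,::-1],None,fx=3.5,fy=3.3,interpolation=cv2.INTER_CUBIC))
E
```

```text
[[295. 238.]
 [295. 207.]
 [295. 168.]
 [298. 259.]] [ 0.5214956  -0.0834006   0.10316436]
```

View pics/s1z.png

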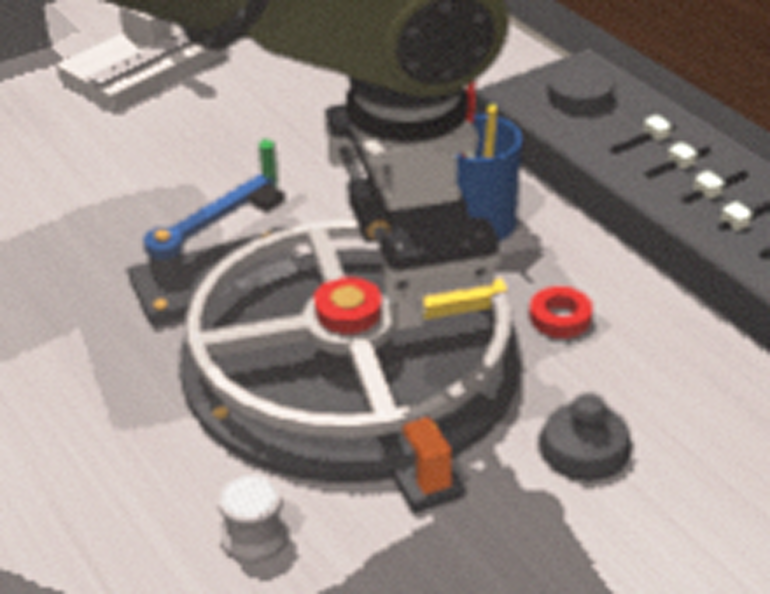

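Run:
```python
from h import *
z=np.load('pics/s1.npz');W=world('side',z['d']);im=z['im']
# gripper points rel. TCP in tool frame
tcp=np.array([.5205,-.0832,.101]);a=np.radians(71.);ty=np.array([np.cos(a),np.sin(a),0]);tz=np.array([np.sin(a),-np.cos(a),0])
d=W-tcp;y=d@ty;zz=d@tz;h=d[...,2]
for lo in np.arange(-.01,.16,.01):
    m=(h>=lo)&(h<lo+.01)&(abs(y)<.13)&(abs(zz)<.13)&(W[...,2]>.09)&~((W[...,0]>.65)&(W[...,1]>.03))
    if m.sum():print(round(lo,3),m.sum(),'y',y[m].min().round(3),y[m].max().round(3),'z',zz[m].min().round(3),zz[m].max().round(3))
```

```text
-0.01 2 y -0.003 0.005 z -0.007 0.005
0.0 11 y -0.015 0.01 z -0.009 0.01
0.01 33 y -0.016 0.009 z -0.009 0.01
0.02 29 y -0.016 -0.009 z -0.009 0.01
0.03 12 y -0.016 -0.013 z -0.005 0.01
0.09 47 y -0.083 0.077 z -0.032 0.031
0.1 150 y -0.085 0.075 z -0.033 0.035
0.11 199 y -0.087 0.075 z -0.033 0.035
0.12 153 y -0.091 0.084 z -0.033 0.035
0.13 593 y -0.092 0.087 z -0.032 0.036
0.14 142 y -0.09 0.082 z -0.032 0.025
0.15 93 y -0.044 -0.012 z -0.022 0.022
```

Request:
jog_arm(rows=[0,0,-0.02,0,0,0,1,0,0,-0.02,0,0,0,1,0,0,-0.018,0,0,0,1,0,0,-0.015,0,0,0,1,0,0,0,0,0,0,1,0,0,0,0,0,0,1])

```text
time_s: 3.23
ee_pos: [0.524, -0.084, 0.0342]
eef_rot: [0.078, 1.569, -0.253]
force: [-0.5, 0.2, 0.1]
grip_width: 0.0007
```

Run:
```python
from h import *
from scipy.spatial.transform import Rotation as Ro
o=ctrl.get_obs();R=Ro.from_euler('xyz',o['eef_rot']).as_matrix();print(R.round(3),o['qpos'].round(3),o['ee_pos'],o['force'])
```

```text
[[ 0.001  0.325  0.946]
 [-0.     0.946 -0.325]
 [-1.     0.     0.001]] [-0.228  0.466  1.731 -0.     0.943 -1.467] [ 0.52402605 -0.08399147  0.03422615] [-0.47611864  0.20504053  0.1181051 ]
```

```bash
cat > plan.py <<'E'
import numpy as np
c=np.array([.5212,-.0072])
def f(ph,off=.0155,r=.073):
    a=np.radians(ph);return c+r*np.array([np.cos(a),np.sin(a)])+off*np.array([-np.sin(a),np.cos(a)])
E
python3 - <<'E'
from plan import *
ph=np.r_[-108.8,np.arange(-112,-187.1,-3.125)]
p=np.array([f(x) for x in ph]);print(p[0]-[.524,-.084]);print(len(ph)-1)
for a,b in zip(np.diff(p,axis=0),np.diff(ph)):print(a.round(4),b.round(2))
E
```

```text
[-0.01165233  0.00269949]
25
[-0.0041  0.0006] -3.2
[-0.004   0.0008] -3.12
[-0.0039  0.001 ] -3.12
[-0.0039  0.0012] -3.12
[-0.0038  0.0015] -3.12
[-0.0037  0.0017] -3.12
[-0.0036  0.0019] -3.12
[-0.0035  0.0021] -3.12
[-0.0034  0.0022] -3.12
[-0.0033  0.0024] -3.12
[-0.0031  0.0026] -3.12
[-0.003   0.0028] -3.12
[-0.0028  0.0029] -3.12
[-0.0027  0.0031] -3.12
[-0.0025  0.0032] -3.12
[-0.0023  0.0033] -3.12
[-0.0021  0.0035] -3.12
[-0.0019  0.0036] -3.12
[-0.0017  0.0037] -3.12
[-0.0015  0.0038] -3.12
[-0.0013  0.0038] -3.12
[-0.0011  0.0039] -3.12
[-0.0009  0.004 ] -3.12
[-0.0007  0.004 ] -3.12
[-0.0005  0.004 ] -3.12
```

Request:
jog_arm(rows=[-0.003,0.0007,-0.002,0,0,0,1,-0.003,0.0007,-0.002,0,0,0,1,-0.003,0.0007,0,0,0,0,1,-0.0027,0.0006,0,0,0,0,1,-0.0041,0.0006,0,0,0,-3.2,1,-0.004,0.0008,0,0,0,-3.1,1,-0.0039,0.001,0,0,0,-3.1,1,-0.0039,0.0012,0,0,0,-3.1,1])

```text
time_s: 3.9
ee_pos: [0.4957, -0.0777, 0.029]
eef_rot: [0.309, 1.57, -0.244]
force: [1.6, -0.3, -0.7]
grip_width: 0.0003
```

Request:
jog_arm(rows=[-0.0038,0.0015,0,0,0,-3.1,1,-0.0037,0.0017,0,0,0,-3.1,1,-0.0036,0.0019,0,0,0,-3.1,1,-0.0035,0.0021,0,0,0,-3.1,1,-0.0034,0.0022,0,0,0,-3.1,1,-0.0033,0.0024,0,0,0,-3.1,1,0,0,0,0,0,0,1])

```text
time_s: 4.48
ee_pos: [0.4739, -0.0657, 0.0288]
eef_rot: [0.595, 1.57, -0.282]
force: [0.4, -0.3, -0.2]
grip_width: 0.0006
```

```bash
cat >> h.py <<'E'
def st():
    from scipy.spatial.transform import Rotation as Ro
    o=ctrl.get_obs();R=Ro.from_euler('xyz',o['eef_rot']).as_matrix();print('t',o['time_s'].round(2),'yaw',np.degrees(np.arctan2(R[1,1],R[0,1])).round(2),o['ee_pos'].round(4),'F',o['force'].round(2),'M',o['moment'].round(2),'q',o['qpos'].round(2))
E
python3 - <<'E'
from h import *
st();snap('top','t2');snap('side','s2')
for n,k in(('t2','top'),('s2','side')):
    r=rect(np.load('pics/%s.npz'%n)['im'],k,.054)[0];cv2.imwrite('pics/%s_r.png'%n,r[:,:,::-1])
E
```

```text
Traceback (most recent call last):
  File "h.py", line 78, in st
    o=ctrl.get_obs();R=Ro.from_euler('xyz',o['eef_rot']).as_matrix();print('t',o['time_s'].round(2),'yaw',np.degrees(np.arctan2(R[1,1],R[0,1])).round(2),o['ee_pos'].round(4),'F',o['force'].round(2),'M',o['moment'].round(2),'q',o['qpos'].round(2))
                                                                               ^^^^^^^^^^^^^^^^^
AttributeError: 'float' object has no attribute 'round'
```

```bash
sed -i "s/o\['time_s'\].round(2)/round(float(o['time_s']),2)/" h.py
python3 - <<'E'
from h import *
st();snap('top','t2');snap('side','s2')
for n,k in(('t2','top'),('s2','side')):
    r=rect(np.load('pics/%s.npz'%n)['im'],k,.054)[0];cv2.imwrite('pics/%s_r.png'%n,r[:,:,::-1])
E
```

```text
t 4.48 yaw 39.77 [ 0.4739 -0.0657  0.0288] F [ 0.42 -0.31 -0.21] M [-0.1   0.08  0.03] q [-0.21  0.38  1.88 -0.    0.88 -0.91]
```

View pics/s2_r.png

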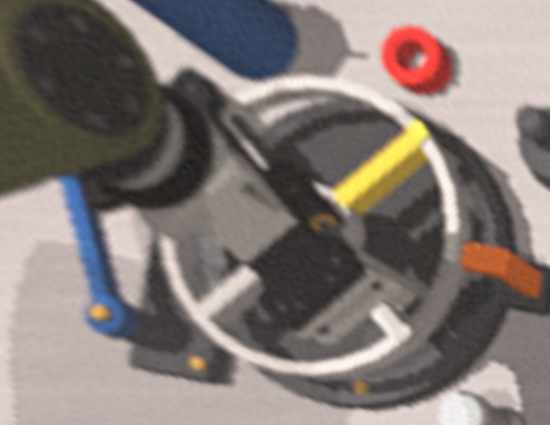

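View pics/t2_r.png

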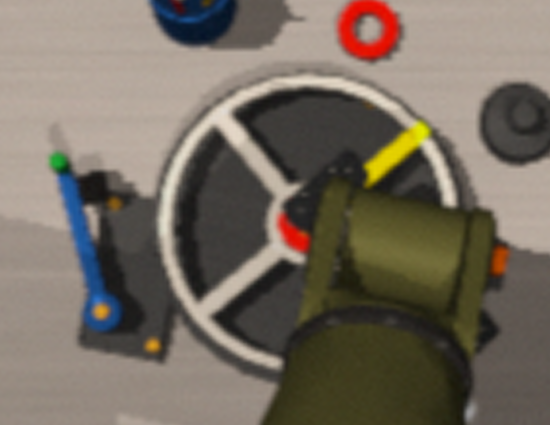

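The reel follows: the yellow spoke's tip is now at rectified (420,130), about −50°. I'll continue the sweep.

Request:
jog_arm(rows=[-0.0031,0.0026,0,0,0,-3.1,1,-0.003,0.0028,0,0,0,-3.1,1,-0.0028,0.0029,0,0,0,-3.1,1,-0.0027,0.0031,0,0,0,-3.1,1,-0.0025,0.0032,0,0,0,-3.1,1,-0.0023,0.0033,0,0,0,-3.1,1,-0.0021,0.0035,0,0,0,-3.1,1,-0.0019,0.0036,0,0,0,-3.1,1])

```text
time_s: 5.25
ee_pos: [0.4539, -0.041, 0.0286]
eef_rot: [0.067, 1.571, -1.241]
force: [-0.3, -0.6, 0.6]
grip_width: 0.0003
```

Request:
jog_arm(rows=[-0.0017,0.0037,0,0,0,-3.1,1,-0.0015,0.0038,0,0,0,-3.1,1,-0.0013,0.0038,0,0,0,-3.1,1,-0.0011,0.0039,0,0,0,-3.1,1,-0.0009,0.004,0,0,0,-3.1,1,-0.0005,0.003,0,0,0,-2.3,1,-0.0003,0.002,0,0,0,-1.5,1,0,0,0,0,0,0,1])

```text
time_s: 5.92
ee_pos: [0.4466, -0.0166, 0.0285]
eef_rot: [-0.955, 1.571, -2.598]
force: [-0.4, 0.2, 0.7]
grip_width: 0.0004
```

Run:
```python
from h import *
st();snap('top','t3');snap('side','s3')
for n,k in(('t3','top'),('s3','side')):
    r=rect(np.load('pics/%s.npz'%n)['im'],k,.054)[0];cv2.imwrite('pics/%s_r.png'%n,r[:,:,::-1])
```

```text
t 5.92 yaw -4.16 [ 0.4466 -0.0166  0.0285] F [-0.45  0.22  0.75] M [-0.06  0.03 -0.  ] q [-0.12  0.32  1.96 -0.    0.86 -0.05]
```

View pics/s3_r.png

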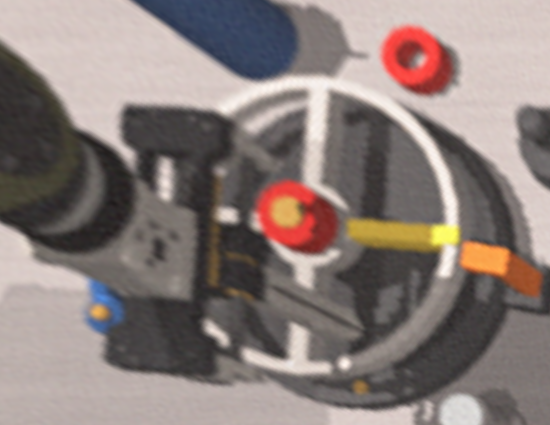

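View pics/t3_r.png

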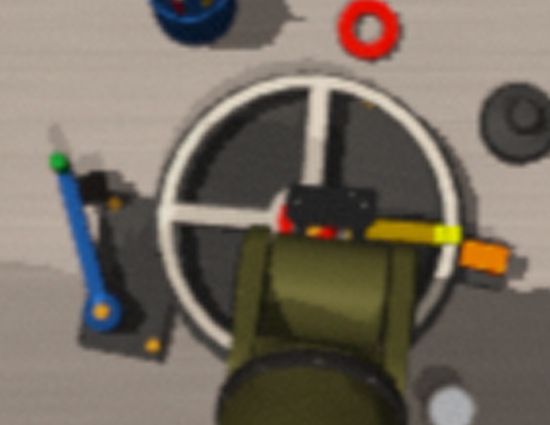

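Run:
```python
from h import *
out=[]
for n,k in(('top0','top'),('side0','side')):
    r,X,Y=rect(np.load('pics/%s.npz'%n)['im'],k,.054,x0=.46,x1=.535,y0=-.19,y1=-.09,res=.00025)
    # overlay candidate axes
    c=np.array([.5212,-.0070])
    for ang,col in((-99,(255,0,0)),(-101,(0,255,0)),(-103,(0,0,255))):
        a=np.radians(ang)
        for rr in np.arange(.09,.18,.001):
            x,y=c+rr*np.array([np.cos(a),np.sin(a)]);cv2.circle(r,(int((-.09-y)/.00025),int((.535-x)/.00025)),1,col,-1)
    out.append(r)
cv2.imwrite('pics/ptr.png',np.vstack(out)[:,:,::-1])
```

```text
(no output)
```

View pics/ptr.png

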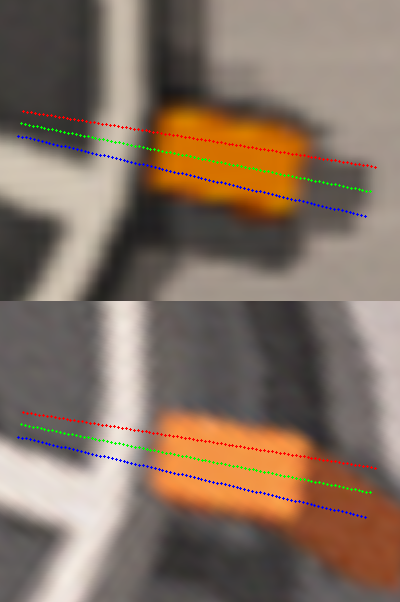

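```bash
cat >> h.py <<'E'
def spoke(fn,name,c=(.5212,-.0070),r0=.05,r1=.104,fitc=False,offs=(90,180,0),guess=-98,span=14):
    """edge-based fit per spoke at z=.054; returns line angle via bright-band centroid across spoke"""
    from scipy.ndimage import map_coordinates
    im=np.load('pics/'+fn+'.npz')['im'];g=im.max(2).astype(np.float32)
    m=ctrl.camera_model(name)
    def samp(P):
        q=proj(name,np.c_[P,np.full(len(P),.054)]);return map_coordinates(g,[q[:,1],q[:,0]],order=1)
    for k in offs:
        best=None
        for t in np.arange(guess-span,guess+span,.1):
            a=np.radians(t+k);u=np.array([np.cos(a),np.sin(a)]);n=np.array([-u[1],u[0]])
            rr=np.linspace(r0,r1,40)
            ins=np.mean([samp(c+rr[:,None]*u+o*n).mean() for o in(-.005,-.0025,0,.0025,.005)])
            out=np.mean([samp(c+rr[:,None]*u+o*n).mean() for o in(-.011,.011,)])
            s=ins-out
            if best is None or s>best[0]:best=(s,t)
        print(name,'spoke+%d'%k,'->yellow angle',round(best[1],2),'score',round(float(best[0]),1))
E
python3 - <<'E'
from h import *
spoke('top0','top',guess=-18.8,span=5,offs=(0,90,180,270))
spoke('side0','side',guess=-18.8,span=5,offs=(0,90,180,270))
spoke('t3','top',guess=-95,span=6)
spoke('s3','side',guess=-95,span=6)
E
```

```text
top spoke+0 ->yellow angle -18.6 score 140.4
top spoke+90 ->yellow angle -19.2 score 132.3
top spoke+180 ->yellow angle -19.1 score 135.5
top spoke+270 ->yellow angle -18.5 score 127.6Traceback (most recent call last):
  File "<stdin>", line 3, in <module>
  File "h.py", line 92, in spoke
    out=np.mean([samp(c+rr[:,None]*u+o*n).mean() for o in(-.011,.011,)])
                 ~~~~^^^^^^^^^^^^^^^^^^^^
  File "h.py", line 85, in samp
    q=proj(name,np.c_[P,np.full(len(P),.054)]);return map_coordinates(g,[q[:,1],q[:,0]],order=1)
  File "h.py", line 74, in proj
    m=ctrl.camera_model(name);T=np.linalg.inv(np.array(m['extrinsics']))
ValueError: time passes only in moves, steps and waits
```

```bash
python3 - <<'E'
from station import ctrl;import pickle,numpy as np
pickle.dump({n:ctrl.camera_model(n) for n in('top','side')},open('cm.pkl','wb'))
E
sed -i 's/ctrl.camera_model(name)/CM[name]/g; 2a import pickle; CM=pickle.load(open("cm.pkl","rb"))' h.py
python3 - <<'E'
from h import *
spoke('side0','side',guess=-18.8,span=5,offs=(0,90,180,270))
spoke('t3','top',guess=-95,span=6)
spoke('s3','side',guess=-95,span=6)
E
```

```text
side spoke+0 ->yellow angle -18.2 score 99.2
side spoke+90 ->yellow angle -18.6 score 100.8
side spoke+180 ->yellow angle -19.5 score 104.2
side spoke+270 ->yellow angle -19.5 score 147.9
top spoke+90 ->yellow angle -94.6 score 134.1
top spoke+180 ->yellow angle -95.2 score 123.4
top spoke+0 ->yellow angle -94.7 score 113.6
side spoke+90 ->yellow angle -94.1 score 99.3
side spoke+180 ->yellow angle -95.3 score 38.7
side spoke+0 ->yellow angle -95.8 score 76.2
```

```bash
python3 -c "
from plan import *
print([(f(a-1.25)-f(a)).round(4) for a in (-184.2,-185.45,-186.7,-187.95)])"
```

```text
[array([-0.0002,  0.0016]), array([-0.0002,  0.0016]), array([-0.0001,  0.0016]), array([-0.0001,  0.0016])]
```

Request:
jog_arm(rows=[-0.0002,0.0016,0,0,0,-1.25,1,-0.0002,0.0016,0,0,0,-1.25,1,-0.0001,0.0016,0,0,0,-1.25,1,-0.0001,0.0016,0,0,0,-1.25,1,0,0,0,0,0,0,1,0,0,0,0,0,0,1])

```text
time_s: 6.52
ee_pos: [0.4461, -0.0104, 0.0285]
eef_rot: [1.567, 1.571, -0.162]
force: [-0.5, -1.5, -0.0]
grip_width: 0.0003
```

```bash
cat > look.py <<'E'
from h import *
import sys
n=sys.argv[1];st();snap('top','t'+n);snap('side','s'+n)
o=[]
for fn,k in(('t'+n,'top'),('s'+n,'side')):
    spoke(fn,k,guess=-100,span=7,offs=(0,90,180,270))
    r,X,Y=rect(np.load('pics/%s.npz'%fn)['im'],k,.054,x0=.44,x1=.56,y0=-.18,y1=.0,res=.0004)
    c=np.array([.5212,-.0070])
    for ang,col in((-99,(255,0,0)),(-101,(0,255,0)),(-103,(0,0,255))):
        a=np.radians(ang)
        for rr in np.arange(.03,.18,.002):
            x,y=c+rr*np.array([np.cos(a),np.sin(a)]);cv2.circle(r,(int((-y)/.0004),int((.56-x)/.0004)),0,col,-1)
    o.append(r)
cv2.imwrite('pics/look%s.png'%n,np.vstack(o)[:,:,::-1])
E
python3 look.py 4
```

```text
t 6.52 yaw -9.09 [ 0.4461 -0.0104  0.0285] F [-0.47 -1.47 -0.03] M [-0.17  0.08 -0.07] q [-0.11  0.32  1.97 -0.    0.85  0.05]
top spoke+0 ->yellow angle -98.8 score 108.8
top spoke+90 ->yellow angle -99.2 score 132.8
top spoke+180 ->yellow angle -99.8 score 121.7
top spoke+270 ->yellow angle -105.6 score 2.5
side spoke+0 ->yellow angle -100.6 score 89.9
side spoke+90 ->yellow angle -98.7 score 99.2
side spoke+180 ->yellow angle -98.6 score 32.2
side spoke+270 ->yellow angle -100.0 score 45.3
```

View pics/look4.png

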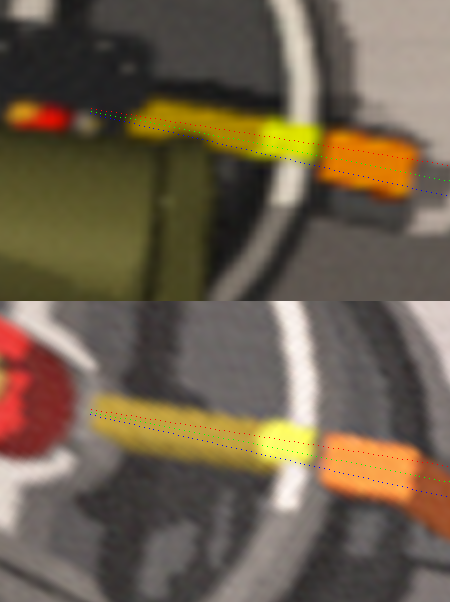

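Request:
jog_arm(rows=[0,0.001,0,0,0,-0.7,1,0,0.001,0,0,0,-0.7,1,0,0,0,0,0,0,1,0,0,0,0,0,0,1])

```text
time_s: 6.95
ee_pos: [0.4461, -0.0082, 0.0285]
eef_rot: [1.712, 1.571, -0.043]
force: [-0.5, -0.7, 0.3]
grip_width: 0.0007
```

Request:
jog_arm(rows=[0.0005,-0.004,0,0,0,0,1,0.0005,-0.004,0,0,0,0,1,0,0,0.02,0,0,0,1,0,0,0.035,0,0,0,1,0,0,0.04,0,0,0,1,0,0,0.04,0,0,0,1,-0.02,0,0.02,0,0,0,1,-0.03,0,0,0,0,0,1])

```text
time_s: 7.62
ee_pos: [0.399, -0.0168, 0.1875]
eef_rot: [1.647, 1.564, -0.109]
force: [0.4, -0.4, 0.3]
grip_width: 0.0009
```

```bash
python3 look.py 5
```

```text
t 7.62 yaw -10.59 [ 0.399  -0.0168  0.1875] F [ 0.37 -0.42  0.32] M [-0.12  0.05  0.03] q [-0.13 -0.03  1.94  0.    1.23  0.05]
top spoke+0 ->yellow angle -100.1 score 106.3
top spoke+90 ->yellow angle -100.8 score 127.7
top spoke+180 ->yellow angle -101.5 score 118.8
top spoke+270 ->yellow angle -106.8 score 15.8
side spoke+0 ->yellow angle -101.9 score 139.3
side spoke+90 ->yellow angle -100.5 score 98.1
side spoke+180 ->yellow angle -100.6 score 96.3
side spoke+270 ->yellow angle -101.6 score 96.2
```

View pics/look5.png

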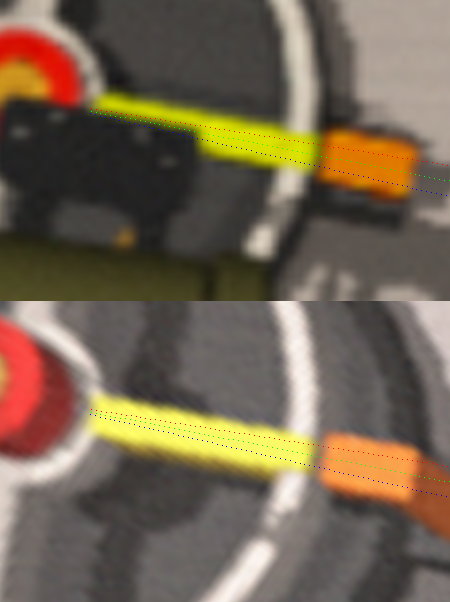

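View pics/t5.png

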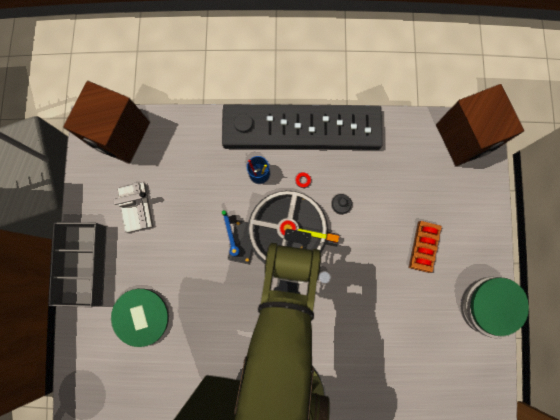

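Request:
jog_arm(rows=[0.017,0.0245,0,0,0,0,1,0.017,0.0245,0,0,0,0,1,0.017,0.0245,0,0,0,0,1,0.017,0.0245,0,0,0,0,1,0.017,0.0245,0,0,0,0,1,0.017,0.0245,0,0,0,0,1,0.017,0.0245,0,0,0,0,1,0.017,0.0245,0,0,0,0,1])

```text
time_s: 8.38
ee_pos: [0.534, 0.1809, 0.1828]
eef_rot: [-1.256, 1.57, -3.012]
force: [0.2, -0.7, -0.6]
grip_width: 0.0006
```

Request:
jog_arm(rows=[0.02,0.025,0,0,0,0,1,0.022,0.028,0,0,0,0,1,0,0,0,0,0,0,1,0,0,0,0,0,0,1])

```text
time_s: 8.72
ee_pos: [0.5754, 0.2334, 0.1817]
eef_rot: [-1.074, 1.569, -2.829]
force: [-0.1, -0.4, 0.1]
grip_width: 0.0006
```

```bash
python3 look.py 6; python3 -c "
from h import *
for n,k in (('t6','top'),('s6','side')):
    try: measure(n,k)
    except Exception as e: print(e)
"
```

```text
t 8.72 yaw -10.52 [0.5754 0.2334 0.1817] F [-0.08 -0.44  0.15] M [-0.08  0.07  0.01] q [0.33 0.48 1.33 0.   1.33 0.51]
top spoke+0 ->yellow angle -100.6 score 144.7
top spoke+90 ->yellow angle -100.9 score 146.7
top spoke+180 ->yellow angle -101.1 score 84.8
top spoke+270 ->yellow angle -101.3 score 80.4
side spoke+0 ->yellow angle -101.8 score 140.8
side spoke+90 ->yellow angle -100.6 score 98.9
side spoke+180 ->yellow angle -99.5 score 48.2
side spoke+270 ->yellow angle -101.8 score 39.5
top yel [ 0.507  -0.0821]
top yaxis -101.0147
top orange [ 0.4949 -0.1472]
top orng_n 1388
top rimc [ 0.5211 -0.0065]
top spokes -100.7766
top core [ 0.5214 -0.0074]
top pin [0.5655 0.1893]
top armc [0.4957 0.1689]
top armang -162.6386
top yel_ang -100.5266
top ptr_ang -100.5497
side yel [ 0.5053 -0.08  ]
side yaxis -101.356
side orange [ 0.4869 -0.1606]
side orng_n 2236
side rimc [ 0.5196 -0.0073]
side spokes -100.9035
side core [ 0.5159 -0.0147]
side pin [0.5554 0.1701]
side armc [0.4625 0.1587]
side armang -161.115
side yel_ang -101.1535
side ptr_ang -102.0482
```

View pics/look6.png

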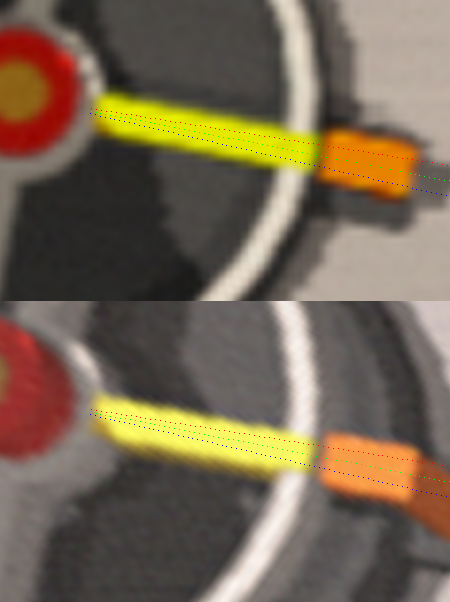

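View pics/s6.png

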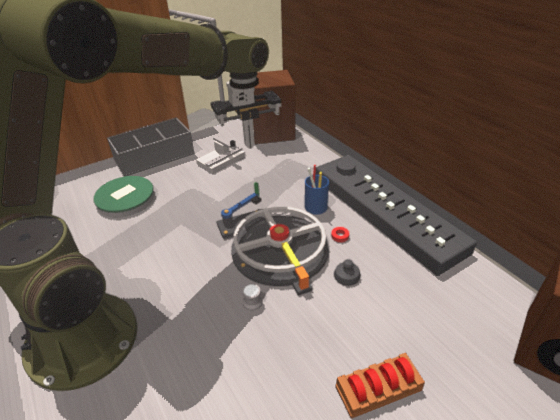

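The yellow spoke and the pointer agree to within a few tenths of a degree (top view −100.5 against −100.5). Next is the brake: go down outside the green pin.

Request:
jog_arm(rows=[-0.005,0,-0.02,0,0,0,1,0,0,-0.03,0,0,0,1,0,0,-0.03,0,0,0,1,0,0,-0.025,0,0,0,1,0,0,-0.013,0,0,0,1,0,-0.008,0,0,0,0,1,0,0,0,0,0,0,1])

```text
time_s: 9.4
ee_pos: [0.5703, 0.2232, 0.0663]
eef_rot: [1.239, 1.57, -0.518]
force: [-0.0, -0.2, 0.2]
grip_width: 0.0006
```

```bash
python3 -c "
from h import *
st();snap('side','s7')
im=np.load('pics/s7.npz')['im']; cv2.imwrite('pics/s7z.png',cv2.resize(im[120:300,180:380,::-1],None,fx=3.5,fy=3.3,interpolation=cv2.INTER_CUBIC))"
```

```text
t 9.4 yaw -10.65 [0.5703 0.2232 0.0663] F [-0.04 -0.16  0.25] M [-0.06  0.02  0.01] q [ 0.31  0.58  1.47 -0.    1.1   0.5 ]
```

View pics/s7z.png

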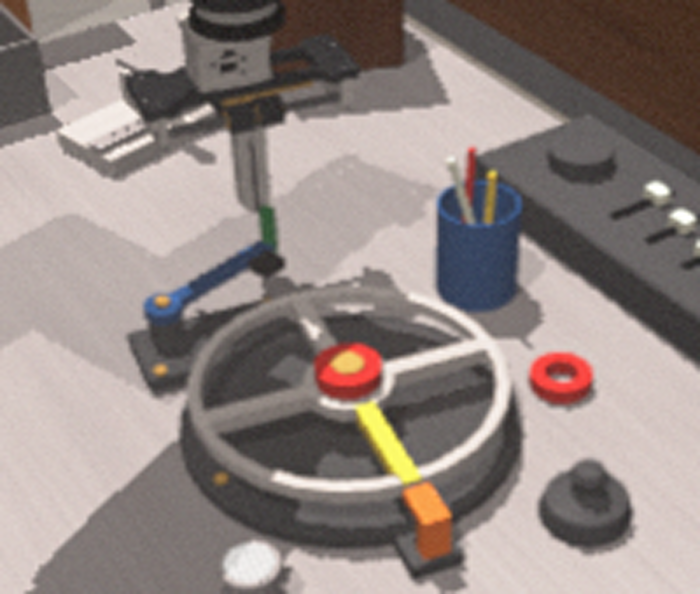

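Request:
jog_arm(rows=[0,-0.004,-0.002,0,0,0,1,0,-0.004,-0.002,0,0,0,1,0,-0.004,0,0,0,0,1,0,-0.004,0,0,0,0,1,0,-0.004,0,0,0,0,1,0,-0.004,0,0,0,0,1,0,-0.004,0,0,0,0,1,0,-0.004,0,0,0,0,1])

```text
time_s: 10.12
ee_pos: [0.5702, 0.1924, 0.0616]
eef_rot: [2.043, 1.57, 0.288]
force: [1.7, 0.8, 0.3]
grip_width: 0.0008
```

Request:
jog_arm(rows=[0,-0.004,0,0,0,0,1,0,-0.004,0,0,0,0,1,0,-0.004,0,0,0,0,1,0,-0.004,0,0,0,0,1,0,-0.003,0,0,0,0,1,0,0,0,0,0,0,1])

```text
time_s: 10.62
ee_pos: [0.5699, 0.1731, 0.0614]
eef_rot: [-0.914, 1.57, -2.671]
force: [-0.2, -0.3, 0.3]
grip_width: 0.0004
```

```bash
python3 -c "
from h import *
st();snap('side','s8');snap('top','t8')
im=np.load('pics/s8.npz')['im']; cv2.imwrite('pics/s8z.png',cv2.resize(im[120:300,180:380,::-1],None,fx=3.5,fy=3.3,interpolation=cv2.INTER_CUBIC))"
```

```text
t 10.62 yaw -10.62 [0.5699 0.1731 0.0614] F [-0.18 -0.29  0.26] M [-0.03  0.1   0.01] q [ 0.23  0.55  1.52 -0.    1.07  0.42]
```

View pics/s8z.png

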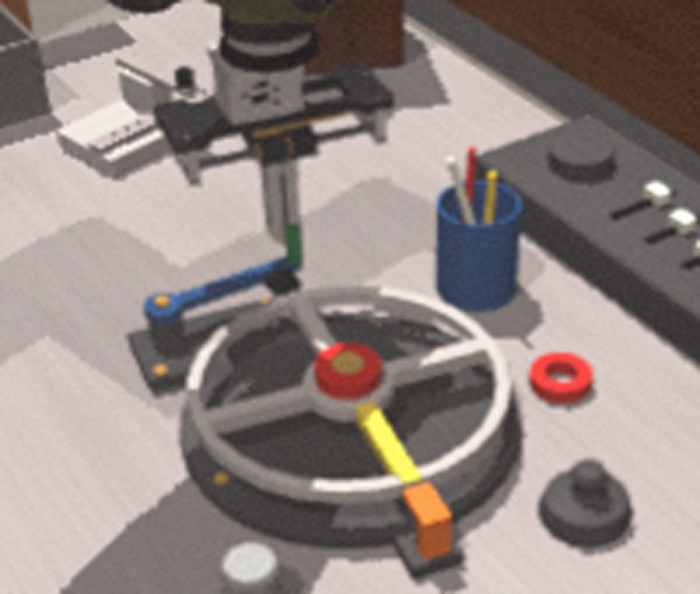

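Request:
jog_arm(rows=[0,-0.003,0,0,0,0,1,0,-0.003,0,0,0,0,1,0,-0.003,0,0,0,0,1,0,-0.003,0,0,0,0,1,0,0,0,0,0,0,1,0,0,0,0,0,0,1])

```text
time_s: 11.22
ee_pos: [0.5701, 0.1615, 0.0615]
eef_rot: [0.706, 1.571, -1.05]
force: [0.7, 0.4, -0.2]
grip_width: 0.0006
```

Request:
jog_arm(rows=[0,-0.002,0,0,0,0,1,0,0,0,0,0,0,1])

```text
time_s: 11.38
ee_pos: [0.57, 0.1595, 0.0614]
eef_rot: [-1.265, 1.571, -3.021]
force: [0.4, -0.4, 0.3]
grip_width: 0.0008
```

Request:
jog_arm(rows=[0,-0.0015,0,0,0,0,1,0,0,0,0,0,0,1])

```text
time_s: 11.55
ee_pos: [0.57, 0.1581, 0.0614]
eef_rot: [-1.232, 1.571, -2.988]
force: [-0.5, 0.1, -0.3]
grip_width: 0.0002
```

```bash
python3 -c "
from h import *
st();snap('side','s9');snap('top','t9')
im=np.load('pics/s9.npz')['im']; cv2.imwrite('pics/s9z.png',cv2.resize(im[150:270,200:350,::-1],None,fx=5,fy=4.5,interpolation=cv2.INTER_CUBIC))"
```

```text
t 11.55 yaw -10.6 [0.57   0.1581 0.0614] F [-0.51  0.07 -0.25] M [-0.08  0.07  0.01] q [0.21 0.54 1.53 0.   1.07 0.39]
```

View pics/s9z.png

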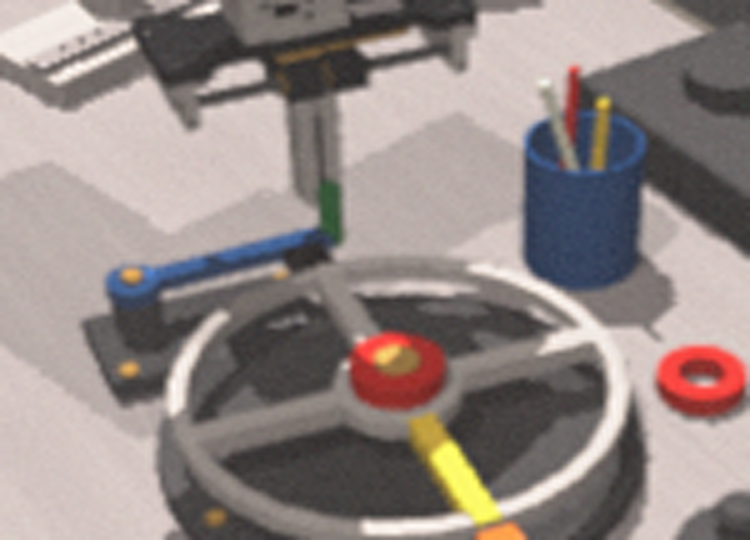

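Request:
jog_arm(rows=[0,-0.0015,0,0,0,0,1,0,0,0,0,0,0,1])

```text
time_s: 11.82
ee_pos: [0.57, 0.1566, 0.0614]
eef_rot: [-1.77, 1.571, 2.758]
force: [-0.8, -0.2, 1.0]
grip_width: 0.0008
```

Request:
jog_arm(rows=[0,-0.0015,0,0,0,0,1,0,0,0,0,0,0,1])

```text
time_s: 11.98
ee_pos: [0.57, 0.155, 0.0614]
eef_rot: [-1.175, 1.571, -2.931]
force: [0.1, 0.2, -0.4]
grip_width: 0.0006
```

Request:
jog_arm(rows=[0,-0.001,0,0,0,0,1,0,0,0,0,0,0,1])

```text
time_s: 12.15
ee_pos: [0.57, 0.1541, 0.0615]
eef_rot: [-0.479, 1.571, -2.235]
force: [0.1, 0.8, -0.2]
grip_width: 0.0005
```

Request:
jog_arm(rows=[0,-0.001,0,0,0,0,1,0,0,0,0,0,0,1])

```text
time_s: 12.32
ee_pos: [0.57, 0.1531, 0.0614]
eef_rot: [-1.096, 1.571, -2.852]
force: [-0.3, 0.9, 0.9]
grip_width: 0.0003
```

Request:
jog_arm(rows=[0,-0.001,0,0,0,0,1,0,0,0,0,0,0,1])

```text
time_s: 12.48
ee_pos: [0.57, 0.1521, 0.0615]
eef_rot: [1.149, 1.571, -0.607]
force: [-0.2, -0.3, 0.3]
grip_width: 0.0004
```

```bash
python3 -c "
from h import *
st();snap('side','s10');snap('top','t10')
spoke('t10','top',guess=-100,span=5);spoke('s10','side',guess=-100,span=5)
im=np.load('pics/s10.npz')['im']; cv2.imwrite('pics/s10z.png',cv2.resize(im[150:270,200:350,::-1],None,fx=5,fy=4.5,interpolation=cv2.INTER_CUBIC))"
```

```text
t 12.48 yaw -10.6 [0.57   0.1521 0.0615] F [-0.23 -0.3   0.34] M [-0.    0.14  0.03] q [ 0.2   0.54  1.54 -0.    1.06  0.38]
top spoke+90 ->yellow angle -100.9 score 93.2
top spoke+180 ->yellow angle -101.3 score 79.0
top spoke+0 ->yellow angle -100.6 score 143.1
side spoke+90 ->yellow angle -100.5 score 51.8
side spoke+180 ->yellow angle -100.2 score 34.7
side spoke+0 ->yellow angle -101.8 score 132.9
```

View pics/s10z.png

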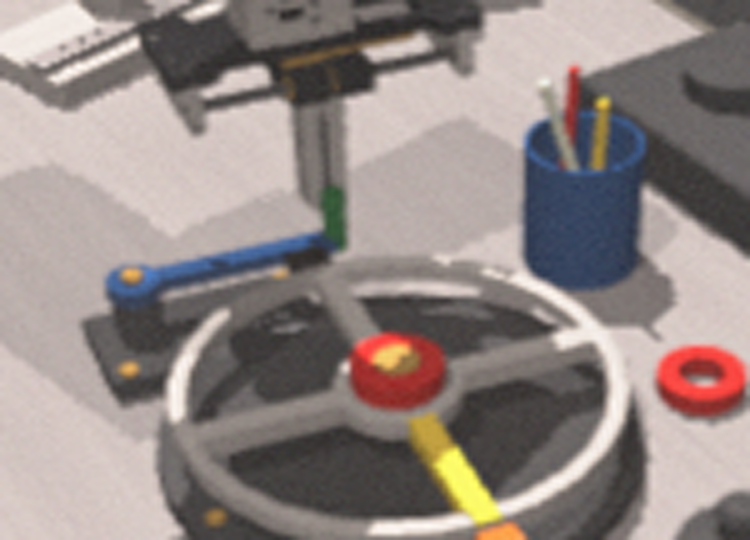

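Nearly there, with the shoe at (305,255) close to the rim and no contact force yet. Continuing in small steps.

Request:
jog_arm(rows=[0,-0.001,0,0,0,0,1,0,0,0,0,0,0,1])

```text
time_s: 12.75
ee_pos: [0.57, 0.1511, 0.0614]
eef_rot: [-1.335, 1.571, -3.091]
force: [-0.3, -0.4, -1.3]
grip_width: 0.0001
```

Request:
jog_arm(rows=[0,-0.001,0,0,0,0,1,0,0,0,0,0,0,1])

```text
time_s: 12.92
ee_pos: [0.57, 0.1501, 0.0614]
eef_rot: [-1.191, 1.571, -2.946]
force: [-0.4, 0.2, 0.9]
grip_width: 0.0002
```

Request:
jog_arm(rows=[0,-0.001,0,0,0,0,1,0,0,0,0,0,0,1])

```text
time_s: 13.08
ee_pos: [0.57, 0.1491, 0.0614]
eef_rot: [-1.279, 1.571, -3.035]
force: [-1.4, 1.3, -0.3]
grip_width: 0.0005
```

```bash
python3 -c "
from h import *
st();snap('side','s11');snap('top','t11')
print([ctrl.get_obs()['force'].round(2)])
spoke('t11','top',guess=-100,span=5)
o=[]
for n,k,z in(('t11','top',.052),('s11','side',.052)):
    r,X,Y=rect(np.load('pics/%s.npz'%n)['im'],k,z,x0=.43,x1=.60,y0=.05,y1=.20,res=.0005);o.append(r)
cv2.imwrite('pics/b11.png',cv2.resize(np.hstack(o)[:,:,::-1],None,fx=1.3,fy=1.3))
"
```

```text
t 13.08 yaw -10.6 [0.57   0.1491 0.0614] F [-1.42  1.29 -0.35] M [ 0.01  0.15 -0.02] q [0.19 0.54 1.54 0.   1.06 0.38]
[array([-0.13,  0.31, -0.21])]
top spoke+90 ->yellow angle -100.8 score 91.5
top spoke+180 ->yellow angle -101.3 score 79.4
top spoke+0 ->yellow angle -100.7 score 141.6
```

View pics/b11.png

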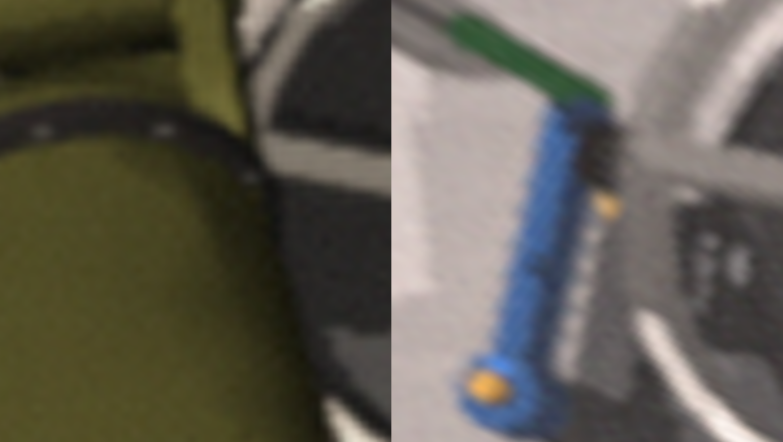

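Request:
jog_arm(rows=[0,-0.0008,0,0,0,0,1,0,0,0,0,0,0,1])

```text
time_s: 13.35
ee_pos: [0.57, 0.1488, 0.0615]
eef_rot: [-3.078, 1.57, 1.45]
force: [-0.4, 4.3, -0.3]
grip_width: 0.0004
```

Request:
jog_arm(rows=[0,-0.0008,0,0,0,0,1,0,0,0,0,0,0,1])

```text
time_s: 13.52
ee_pos: [0.57, 0.1486, 0.0615]
eef_rot: [-3.123, 1.569, 1.404]
force: [0.0, 8.4, -0.6]
grip_width: 0.0004
```

Firm contact: the pin stalled at finger y = 0.1486 and the force rose to 8 N. Backing off along +y, then up and away.

Request:
jog_arm(rows=[0,0.001,0,0,0,0,1,0,0.004,0,0,0,0,1,0,0.015,0,0,0,0,1,0,0.02,0.01,0,0,0,1,0,0.01,0.035,0,0,0,1,0,0.01,0.04,0,0,0,1,0,0.02,0.04,0,0,0,1,-0.01,0.035,0.01,0,0,0,1])

```text
time_s: 14.18
ee_pos: [0.5624, 0.2615, 0.2004]
eef_rot: [2.042, 1.562, 0.283]
force: [1.0, -0.3, 0.8]
grip_width: 0.0007
```

Request:
jog_arm(rows=[-0.015,0.035,0,0,0,0,1,-0.015,0.035,0,0,0,0,1,-0.015,0.035,0,0,0,0,1,-0.02,0.03,0,0,0,0,1,-0.02,0.03,0,0,0,0,1,0,0,0,0,0,0,1,0,0,0,0,0,0,1])

```text
time_s: 14.77
ee_pos: [0.4735, 0.4283, 0.1936]
eef_rot: [0.236, 1.57, -1.517]
force: [0.6, -1.2, -0.1]
grip_width: 0.0007
```

```bash
python3 look.py 12; python3 -c "
from h import *
for n,k in (('t12','top'),('s12','side')):
    try: measure(n,k)
    except Exception as e: print(e)
o=[]
for n,k,z in(('t12','top',.052),('s12','side',.052)):
    r,X,Y=rect(np.load('pics/%s.npz'%n)['im'],k,z,x0=.43,x1=.60,y0=.05,y1=.20,res=.0005);o.append(r)
cv2.imwrite('pics/b12.png',cv2.resize(np.hstack(o)[:,:,::-1],None,fx=1.3,fy=1.3))
"
```

```text
t 14.77 yaw -10.41 [0.4735 0.4283 0.1936] F [ 0.61 -1.15 -0.09] M [-0.04  0.07 -0.05] q [ 0.68  0.51  1.26 -0.    1.37  0.86]
top spoke+0 ->yellow angle -100.5 score 142.3
top spoke+90 ->yellow angle -100.8 score 142.0
top spoke+180 ->yellow angle -101.5 score 141.8
top spoke+270 ->yellow angle -101.2 score 144.6
side spoke+0 ->yellow angle -101.8 score 139.6
side spoke+90 ->yellow angle -100.4 score 102.1
side spoke+180 ->yellow angle -100.5 score 114.9
side spoke+270 ->yellow angle -101.7 score 108.2
top yel [ 0.5071 -0.0817]
top yaxis -100.8353
top orange [ 0.4949 -0.1472]
top orng_n 1381
top rimc [ 0.5213 -0.0065]
top spokes -100.9443
top core [ 0.5209 -0.0079]
top pin [0.5665 0.1312]
top armc [0.4953 0.1479]
top armang 167.1138
top yel_ang -100.6943
top ptr_ang -100.6086
side yel [ 0.5051 -0.0803]
side yaxis -101.0694
side orange [ 0.487  -0.1606]
side orng_n 2216
side rimc [ 0.5214 -0.0054]
side spokes -101.2411
side core [ 0.516  -0.0144]
side pin [0.56   0.1205]
side armc [0.5051 0.143 ]
side armang 168.1135
side yel_ang -102.2411
side ptr_ang -102.4933
```

View pics/b12.png

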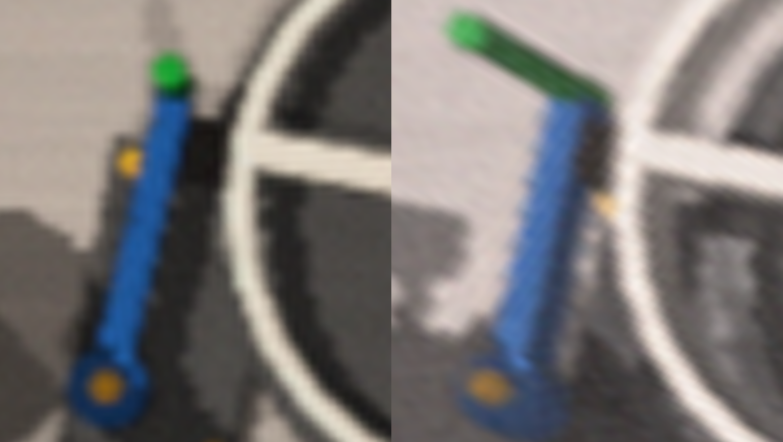

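View pics/look12.png

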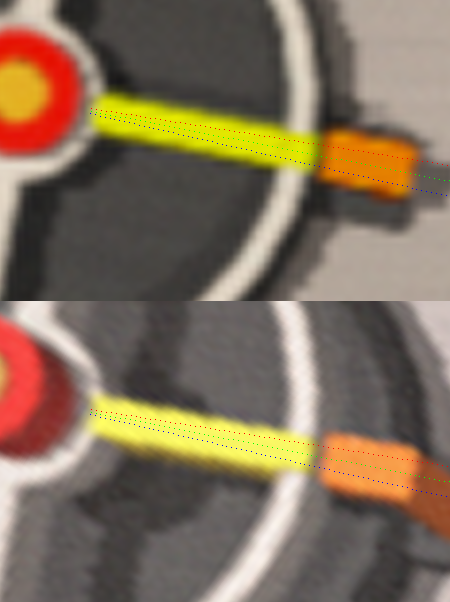

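View pics/t12.png

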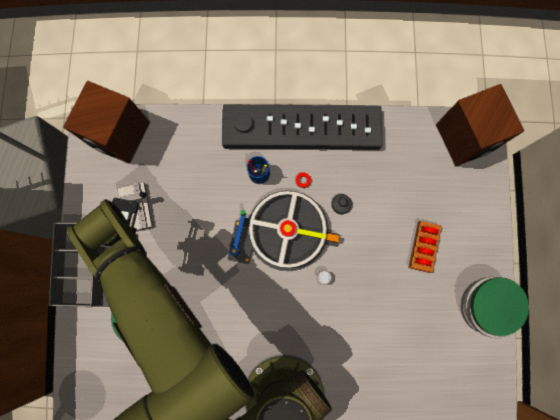

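```bash
python3 -c "
from h import *
st();print(ctrl.hand_in())"
```

```text
t 14.87 yaw -10.59 [0.4751 0.4263 0.1936] F [ 0.05 -0.66  0.04] M [-0.05  0.1  -0.04] q [ 0.67  0.51  1.26 -0.    1.37  0.86]
the job is handed in; nothing more can be done
None
```

I turned the reel about 82° clockwise by pushing one of its white spokes with the shut fingertips, until the yellow spoke pointed at the orange pointer. I then pushed the brake arm by its green pin until the shoe met the rim, backed off and handed the job in at 14.9 s.

Last checks, from pictures taken after the gripper had pulled away:
- **Yellow spoke:** the top camera put the spoke at −100.7° and the pointer at −100.6°. The side camera gave −102.2° against −102.5°. Fits of the single spokes spread by about ±0.7°.
- **Brake:** the pin stalled and the force rose to 8 N. Both pictures show the shoe against the rim, but I can't tell from them whether it is pressing or just touching. The reel did not visibly turn.
- **Rest of the cart:** the other things look where they were in the top view, judged by eye only. The arm hides part of the guillotine in that picture. The gripper is well clear, with its tip at about 0.19 m height.

No check failed.

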